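# Fit the heater's control module and switch on

## Robot

A 7-joint arm with a two-finger parallel gripper is mounted at the origin on the work surface. World frame = base frame: x ahead of the robot, y to its left, z up, the work surface at z = 0. Lengths are in mm, angles in rad, forces in N, time in s.
With the tool pointing down it reaches from about 425 to 925 mm from the base axis. Payload 6.8 kg.
Tool frame: the origin (TCP) lies on the centre line of the jaws, within the pads' length; the fingertips stand 25 mm ahead of it and the grasp point (between the pads) lies 6 mm ahead of it (tcp_to_tips is the distance from the TCP to the fingertips, in mm); z points along the fingers, y is the line along which they close (so a half turn about z gives the same grasp; the last joint's range is limited). The gripper opens to 85 mm and grips with 20 to 120 N. Pads are 22 mm wide; open, the fingers measure 114 mm over their backs; the gripper's body (76 mm by 85 mm) begins 54 mm behind the grasp point. The pads swing forward as they close: fully open they stand 13 mm farther back than shut.
Start: joints at [-1.209, 0.477, 0.022, 1.555, -0.011, 1.109, -0.083], TCP at [305.577, 601.888, 256.308] pointing down, gripper open.
Joint ranges: [-2.96, 2.96], [-0.34, 2.1], [-1.41, 1.46], [0.24, 2.44], [-1.37, 4.51], [0.17, 1.92], [-2.96, 2.96]. Speed limits (rad/s): [2.39, 2.39, 3.14, 3.14, 3.14, 3.14, 3.14].

## Interface

Orientations are given as a unit quaternion [w, x, y, z].
In Python, from cell import * gives the robot as it stands. The module is installed in compiled form; this text tells all that it offers.
- The arm moves only by the shell command python3 -m inch 'ROWS' [FORCE]. ROWS is JSON, a list of rows, each a list of 7 numbers: the turn, a rotation vector about the world's x, y, z normalised to -1 to 1, where 1 is 2 rad, then the shift along the world's x, y, z normalised to -1 to 1, where 1 is 15 cm, then the opening, from -1 (shut) to 1 (fully open). A call has 1 to 20 rows; each row shifts and turns the commanded pose from where the row before left it; what a row does not reach is not made up. A row lasts 1/8 s, in which the tool goes at most 62.5 mm and 10.7 degrees, less where a joint would pass 70% of its speed; a pose out of reach is approached as far as the arm can. A call with a number of a shift or a turn outside -1 to 1 is refused whole. A call with a gripper value outside its range is refused whole. The fingers move at their own pace and stop on an object; FORCE is the grip in N (left out, the last holds). Time passes only in rows, so rows that do not move let the fingers close. It gives the time, the measured TCP pose, the force, the opening and the grip force at its end, in the units of the state.
- get_obs(): the state, without advancing time (a new reading comes with each control period).
- get_image(name): name is "scene" or "top" or "wrist"; returns the picture (384x512x3 uint8, red, green, blue); there is no depth.
- get_calibration(name): a dict with "fx", "fy", "cx", "cy" (pixels), "dist" ([k1, k2, p1, p2, k3] as OpenCV has them; the pictures are not rectified), "rvec" (rotation vector, rad) and "tvec" (3), from world to camera coordinates, as OpenCV has them. Camera axes: x right, y down, z forward; pixel columns grow to the right and rows downward; lengths in mm; the calibration is good to about 2 mm. A picture is of the moment at which its call begins: read the wrist's pose just before it. get_calibration takes no time and is no camera call; for the wrist camera it gives the pose at the moment of the call.
- job_done(): hands the job in; it is judged then, once.
The state is a dict: "clock": time; "joints": joint angles; "qd": joint speeds; "joint_torque": joint torques, N m; "eef_pos": TCP position; "tcp_rot": TCP orientation; "force": force on the tool from outside, world axes, zero at the start; "moment": the same for the moment, N m; "opening": opening from 0.0 (shut) to 1.0 (fully open); "finger_force": force on a finger pad.
Only numpy, scipy, OpenCV 4.12 (cv2) and the standard library are available. Lean on these libraries where they do the work, as an engineer would, in place of code of your own. Each camera call takes 0.05 s, during which the arm holds its last target. There are 200 camera calls.

## Task

Take the blue plug-in control module out of the wooden rest and plug it into the sloping socket of the heater's control desk, pushed fully home. Then throw the red switch lever right over, away from the robot, to switch the heater on. Leave the orange module, the basin, the brush and the jars where they stand.

Things in the scene. Friction and masses are not known exactly. Their poses are not given: they have to be found in the camera images.
- module: blue module, 104 mm tall, 0.3 kg, upright in a pocket of the rest. Origin: centre of its plug foot's end face; z up to the grip. Along z: black foot 0 to 28 mm, 26 (x) by 44 (y); blue housing with white band 28 to 62, 46 by 66 (its underside rests on the rest's top); blue grip block 62 to 104, 28 by 48. Same after a half turn about z
- rest: wooden rest block, 110 (x) by 220 (y) by 50 mm high, fixed; two pockets 36 mm deep at y = -60 and +60 mm in its frame, with 3 mm of play all round the plug foot. Origin at the centre of its underside, z up
- console: control desk, fixed: cream wedge housing 180 (x) by 170 (y) mm, carrying a grey socket panel 45 mm thick that slopes at 25 degrees, low edge to the front (-x, roughly towards the robot), its back about 146 mm above the table. Origin at the centre of its underside, z up
- socket_hole0 (a point): centre of the socket's mouth in the sloping panel's surface (yellow frame), 103 mm above the table. z points out of the panel, 25 degrees from vertical towards the desk's front; y along its width; x up the slope. Hole 29 (x) by 47 (y) mm, 34 mm deep, chamfered: 1.5 mm play round the foot. Home: the module's housing lies on the panel; fits either way round
- switch_base: grey block of the switch beside the desk (to its left, +y), fixed on the table. Origin at the centre of its underside; the lever swings in its x-z plane, z up
- switch_tip (a point): the end of the red switch lever (rod 90 mm long)
- switch (a joint): switch lever angle in rad: 0 = off, leaning towards the block's -x side (robot); 1.0 = on, leaning to its +x side. It stays where it is left
- old_module: orange module of the same shape and size as the blue one (72 mm of it stands above the rest); stays in its pocket. Origin at the middle of its foot's end; not to be disturbed
- basin: turquoise plastic basin, 250 mm across, 85 mm high, at the back of the table. Origin at the centre of its underside; not to be disturbed
- brush: wooden dye brush standing upright on its wide end, 76 mm across at the foot, 140 mm high. Origin at the centre of its underside; not to be disturbed
- dye_jar: small jar with yellow cap, 60 mm across, 75 mm high, near the robot. Origin at the centre of its underside; not to be disturbed
- paste_jar: jar with white cap, 68 mm across, 85 mm high, left of the switch. Origin at the centre of its underside; not to be disturbed
Not all that is in view belongs to the job. Leave any green or turquoise look-alike of the switch_base alone.

How it is judged:
By the outcome, as a careful person would: the job done as asked, in the order asked, and still so for the second after the job is handed in, with the robot touching nothing.
It also fails if it takes over 51 s, if anything falls off the work surface, if the arm or the gripper's body presses on something with over 40 N, if the wrist force passes 120 N, or if a joint passes its speed limit or range.

## Working session

There is one attempt and no reset: what is moved stays moved. The work goes in short steps, Python scripts to look and compute and a shell command to move; the robot and the scene stay as the last step left them, time stands still between calls to the robot, and variables do not carry over. Pictures are saved under pics/ and viewed, at most 12 in all, crops included, and the job is handed in when it is done.

```bash
mkdir -p pics
python3 - <<'E'
from cell import *
import cv2
for n in ("scene","top"):
    cv2.imwrite(f"pics/{n}0.png",cv2.resize(get_image(n)[:,:,::-1],(800,600),interpolation=cv2.INTER_CUBIC))
    c=get_calibration(n);print(n,{k:[round(float(x),3) for x in (v if hasattr(v,'__len__') else [v])] for k,v in c.items()})
o=get_obs();print(o)
E
```

```text
scene {'fx': [445.768], 'fy': [445.768], 'cx': [256.768], 'cy': [196.025], 'dist': [-0.059, 0.0, 0.0, 0.0, 0.0], 'rvec': [1.934, 1.886, -0.516], 'tvec': [-86.803, -404.027, 1585.382]}
top {'fx': [353.381], 'fy': [353.381], 'cx': [254.834], 'cy': [194.782], 'dist': [-0.028, 0.0, 0.0, 0.0, 0.0], 'rvec': [2.158, -2.136, 0.13], 'tvec': [51.749, 524.794, 987.832]}
{'clock': 0.1, 'joints': array([-1.20912094,  0.47771344,  0.02233466,  1.55629959, -0.01149469,
        1.10931245, -0.08309179]), 'qd': array([ 0.00041784, -0.00026914, -0.00055428, -0.00339105, -0.00088335,
        0.00173204,  0.00131776]), 'joint_torque': array([ 4.70986037e-03, -5.97752559e+01,  1.61389042e+00, -2.81952864e+01,
        1.28735224e-02,  5.09095189e-03, -7.20735045e-06]), 'eef_pos': array([305.35211589, 601.45636122, 255.44781348]), 'tcp_rot': array([-1.29369833e-04,  2.32715091e-01,  9.72544622e-01, -7.91880065e-04]), 'force': array([-0.11286252, -0.17657021,  0.6922092 ]), 'moment': array([-0.00330992,  0.01145472, -0.01727711]), 'finger_force': 0.0, 'opening': 1.000377327431309}
```

View pics/scene0.png

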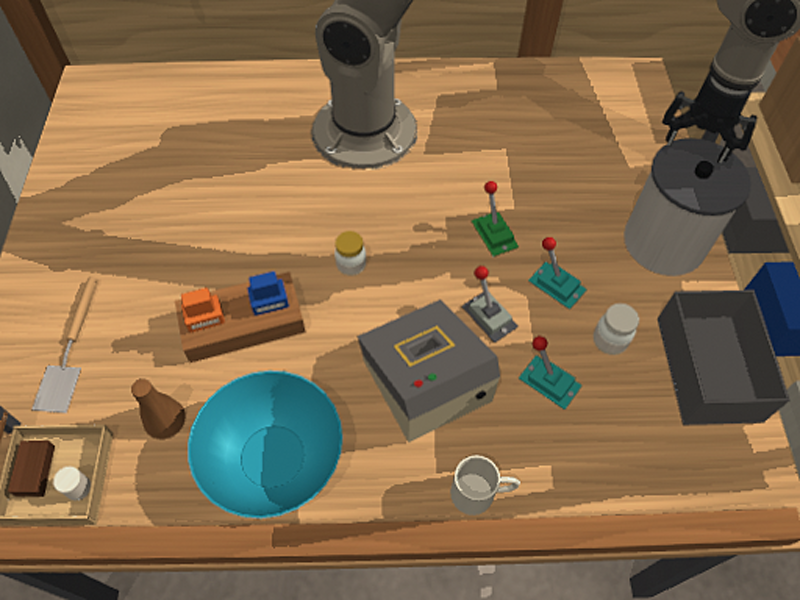

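View pics/top0.png

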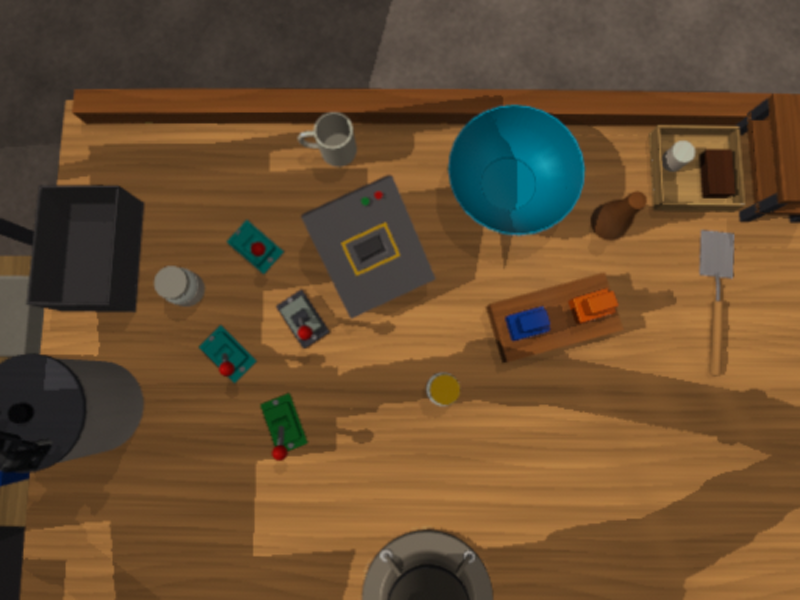

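Top view: the blue module is at (528,323), the orange one at (594,305), the socket at (370,248) and the yellow jar at (443,389). Switch candidates are grey (303,318), green (284,425), and turquoise (256,247) and (228,353). The grey one beside the desk fits the description. Next is an enlarged crop of it and the other targets.

Run:
```python
from cell import *
import cv2, numpy as np
t=get_image("top")[:,:,::-1]; s=get_image("scene")[:,:,::-1]
cv2.imwrite("pics/t_raw.png",t);cv2.imwrite("pics/s_raw.png",s)
def c(im,x,y,w=100,h=75,k=4):return cv2.resize(im[y:y+h,x:x+w],(w*k,h*k),interpolation=cv2.INTER_CUBIC)
m=np.vstack([np.hstack([c(t,305,167),c(t,170,140,)]),np.hstack([c(s,105,165),c(s,225,160)])])
cv2.imwrite("pics/m1.png",m)
m=np.hstack([c(t,185,105,),c(s,225,190)])
cv2.imwrite("pics/m2.png",m)
```

```text
(no output)
```

View pics/m1.png

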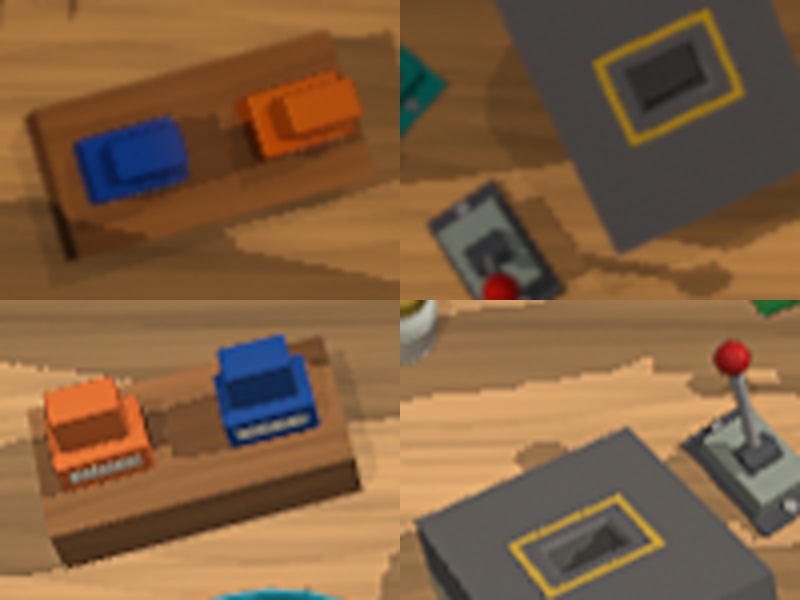

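View pics/m2.png

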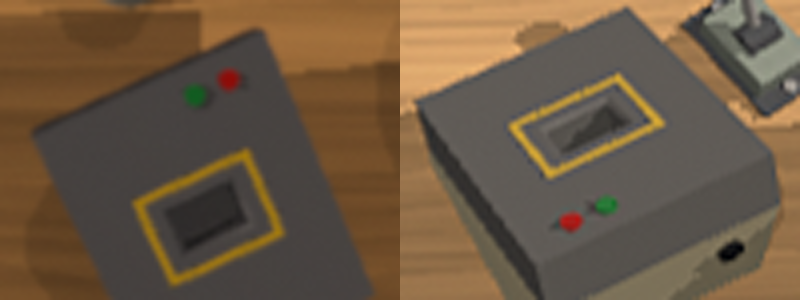

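The crops confirm the grey switch (scene crop lever ball at (733,357), grey-green block) beside the desk. They also show the blue module on the rest's +y side and the yellow frame corners.

```bash
cat > h.py <<'E'
from cell import *
import cv2, numpy as np
from scipy.optimize import least_squares, minimize
from scipy.spatial.transform import Rotation as R
def cal(n):
    c=get_calibration(n);K=np.array([[c["fx"],0,c["cx"]],[0,c["fy"],c["cy"]],[0,0,1.]])
    return K,np.array(c["dist"],float),np.array(c["rvec"],float),np.array(c["tvec"],float)
def proj(P,c): return cv2.projectPoints(np.asarray(P,float).reshape(-1,1,3),c[2],c[3],c[0],c[1])[0].reshape(-1,2)
def tri(obs):  # [(cal,pix)]
    A=[];
    for c,p in obs:
        u=cv2.undistortPoints(np.array([[p]],float),c[0],c[1]).ravel()
        M=np.hstack([cv2.Rodrigues(c[2])[0],c[3].reshape(3,1)])
        A+=[u[0]*M[2]-M[0],u[1]*M[2]-M[1]]
    v=np.linalg.svd(np.array(A))[2][-1];return v[:3]/v[3]
def box(x,y,z0,z1):return np.array([[a*x/2,b*y/2,z] for a in(-1,1) for b in(-1,1) for z in(z0,z1)])
PARTS=[box(46,66,28,62),box(28,48,62,104)]
def modmask(pose,c,k=4,shape=(384,512)):
    x,y,z,yaw=pose;m=np.zeros((shape[0]*k,shape[1]*k),np.uint8)
    for b in PARTS:
        P=R.from_euler('z',yaw).apply(b)+[x,y,z]
        q=(proj(P,c)+.5)*k-.5
        cv2.fillConvexPoly(m,cv2.convexHull(q.astype(np.float32)).round().astype(np.int32),1)
    return cv2.resize(m.astype(np.float32),shape[::-1],interpolation=cv2.INTER_AREA)
def bluemask(im,roi):  # rgb
    h=cv2.cvtColor(im,cv2.COLOR_RGB2HSV);m=((h[...,0]>100)&(h[...,0]<130)&(h[...,1]>130)).astype(np.uint8)
    m=cv2.morphologyEx(m,cv2.MORPH_CLOSE,np.ones((5,5),np.uint8))
    o=np.zeros_like(m);x,y,w,hh=roi;o[y:y+hh,x:x+w]=m[y:y+hh,x:x+w];return o.astype(np.float32)
E
python3 - <<'E'
from h import *
ct,cs=cal("top"),cal("scene")
T=[(133,203),(248,150),(284,236),(172,286)];S=[(664,124),(549,179),(510,126),(620,75)]
P=np.array([tri([(ct,(185+a/4-.4,105+b/4-.4)),(cs,(225+(c-400)/4-.4,190+d/4-.4))]) for (a,b),(c,d) in zip(T,S)])
print("frame corners",P.round(1),P.mean(0).round(1))
n=np.linalg.svd(P-P.mean(0))[2][2];print("normal",n,"yaw edges",[np.degrees(np.arctan2(*(P[i]-P[j])[[1,0]])).round(1) for i,j in((0,1),(3,2),(0,3),(1,2))],[np.linalg.norm(P[i]-P[j]).round(1) for i,j in((0,1),(3,2),(0,3),(1,2))])
t=cv2.imread("pics/t_raw.png")[:,:,::-1].copy();s=cv2.imread("pics/s_raw.png")[:,:,::-1].copy()
mt=bluemask(t,(315,190,45,35));ms=bluemask(s,(150,165,45,50));print(mt.sum(),ms.sum())
f=lambda p:((modmask(p,ct)-mt)**2).sum()+((modmask(p,cs)-ms)**2).sum()
X=lambda v:np.array(v)*[10,10,10,.1]
g=np.linalg.inv  # start from centroid
ys,xs=np.nonzero(mt);y2,x2=np.nonzero(ms);p0=tri([(ct,(xs.mean(),ys.mean())),(cs,(x2.mean(),y2.mean()))]);print("cent",p0)
best=min((minimize(lambda v:f(X(v)),[p0[0]/10,p0[1]/10,1.4,w],method='Nelder-Mead',options=dict(initial_simplex=np.array([[p0[0]/10,p0[1]/10,1.4,w]]+[list(np.array([p0[0]/10,p0[1]/10,1.4,w])+e) for e in np.eye(4)*.8]))) for w in(0,2,4,-2)),key=lambda r:r.fun)
print("module",X(best.x).round(3),best.fun)
def red(im,roi):
    h=cv2.cvtColor(im,cv2.COLOR_RGB2HSV);m=((h[...,0]<8)|(h[...,0]>172))&(h[...,1]>170)
    x,y,w,hh=roi;q=np.argwhere(m[y:y+hh,x:x+w]);return q.mean(0)[::-1]+[x,y],len(q)
a,b=red(t,(185,205,20,16)),red(s,(298,168,20,16));print(a,b,"ball",tri([(ct,a[0]),(cs,b[0])]).round(1))
E
```

```text
frame corners [[620.4 157.7 115.8]
 [658.2  80.6 114.9]
 [604.7  56.2  87.7]
 [568.3 132.7  90. ]] [612.9 106.8 102.1]
normal [-0.36521303 -0.1955925   0.9101445 ] yaw edges [np.float64(116.1), np.float64(115.5), np.float64(25.7), np.float64(24.5)] [np.float64(85.9), np.float64(84.7), np.float64(63.3), np.float64(64.8)]
401.0 508.0
cent [ 487.56287275 -171.63231855   79.31346952]
module [ 4.87827e+02 -1.72044e+02  1.91900e+01  3.11000e-01] 104.97265625
(array([194.75409836, 212.57377049]), 61) (array([307.60344828, 173.93103448]), 58) ball [465.4 217.5 102.8]
```

Measurements:
- **Socket mouth:** (613,107,102), yaw about 25°, tilt about 24°. The height matches the stated 103.
- **Module:** (488,-172), yaw about 17°.
- **Switch ball:** (465,217,103), block yaw about 33°.

Next I move above the module for a close look.

```bash
python3 -m inch '[[0,0,-0.08,0.2,-0.35,0.1,1],[0,0,-0.08,0.2,-0.35,0.1,1],[0,0,-0.08,0.2,-0.35,0,1],[0,0,-0.08,0.2,-0.35,0,1],[0,0,-0.08,0.2,-0.35,0,1],[0,0,0,0.2,-0.35,0,1],[0,0,0,0,-0.38,0,1],[0,0,0,0,-0.38,0,1],[0,0,0,0,-0.38,0,1],[0,0,0,0,-0.38,0,1],[0,0,0,0,-0.38,0,1],[0,0,0,0,-0.38,0,1],[0,0,0,0,-0.38,0,1],[0,0,0,0,-0.38,-0.2,1],[0,0,0,0,0,-0.2,1],[0,0,0,0,0,0,1]]'
python3 - <<'E'
from h import *
c=cal("wrist");im=get_image("wrist");cv2.imwrite("pics/w1.png",im[:,:,::-1]);print(get_obs()["eef_pos"],get_obs()["tcp_rot"])
m=bluemask(im,(0,0,512,384));print(m.sum())
q=proj([[487.8,-172,14+104]],c);print(q)
o=im.copy()
np.save("w1.npy",im)
for sh in ([487.8,-172,14,.3],):
    mm=modmask(sh,c);cs_,_=cv2.findContours((mm>.5).astype(np.uint8),0,1);cv2.drawContours(o,cs_,-1,(255,0,0),1)
cv2.imwrite("pics/w1o.png",cv2.resize(o,(800,600))[:,:,::-1])
E
```

```text
clock: 2.2
eef_pos: [484.0, -167.4, 225.5]
tcp_rot: [-0.002, 0.594, 0.805, -0.001]
force: [0.3, 1.0, 0.6]
opening: 0.998
finger_force: 0.0
[ 485.12688934 -167.06580471  226.86957349] [-8.86737167e-04  5.93052812e-01  8.05162918e-01 -5.01320820e-04]
3544.0
[[258.3954449 203.5773302]]
```

View pics/w1o.png

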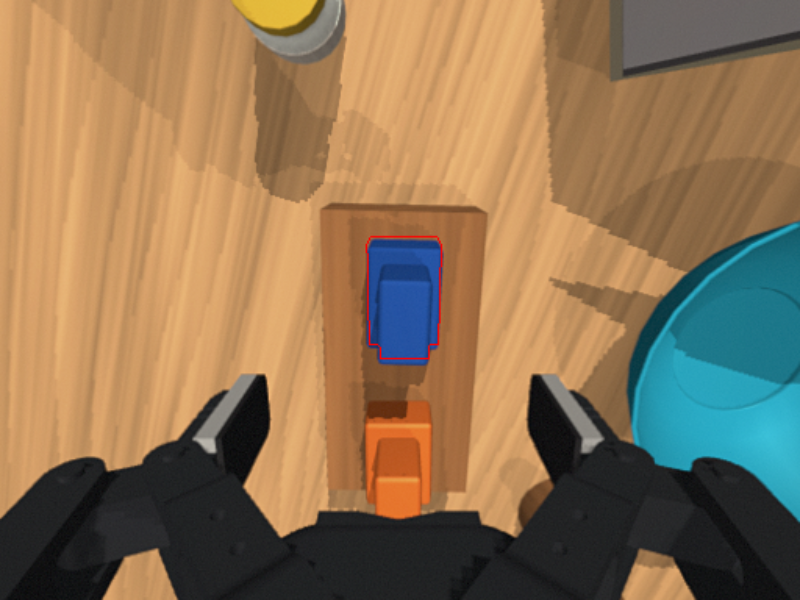

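The wrist view shows the blue module at (404,300) with the outline almost on it, the orange one below at (398,460), and the jaws straddling. I'll refine by fitting the wrist picture.

Run:
```python
from h import *
c=cal("wrist");im=np.load("w1.npy");m=bluemask(im,(210,130,100,125));print(m.sum())
f=lambda v:((modmask([v[0]*10,v[1]*10,14,v[2]*.1],c,2)-m)**2).sum()
x0=np.array([48.78,-17.2,3.])
r=minimize(f,x0,method='Nelder-Mead',options=dict(initial_simplex=[x0]+[x0+e for e in np.eye(3)*.4]));print(r.x*[10,10,.1],r.fun)
# second: free z with top+wrist+scene
ct,cs=cal("top"),cal("scene")
t=cv2.imread("pics/t_raw.png")[:,:,::-1].copy();s=cv2.imread("pics/s_raw.png")[:,:,::-1].copy()
mt=bluemask(t,(315,190,45,35));ms=bluemask(s,(150,165,45,50))
g=lambda v:sum((((modmask([v[0]*10,v[1]*10,v[3]*10,v[2]*.1],k,2)-q)**2).sum()/q.sum()) for k,q in((c,m),(ct,mt),(cs,ms)))
x0=np.append(r.x,1.4);r2=minimize(g,x0,method='Nelder-Mead',options=dict(initial_simplex=[x0]+[x0+e for e in np.eye(4)*.4]));print(r2.x*[10,10,.1,10],r2.fun)
q=R.from_quat(get_obs()["tcp_rot"],scalar_first=True).as_matrix();print(q.round(3),np.degrees(np.arctan2(q[1,1],q[0,1])))
```

```text
3509.0
[ 4.90154115e+02 -1.75151358e+02  3.08179059e-01] 91.0625
[ 4.89025267e+02 -1.73318978e+02  2.99343881e-01  1.78194242e+01] 0.3616844415664673
[[-0.297  0.955 -0.002]
 [ 0.955  0.297  0.   ]
 [ 0.001 -0.002 -1.   ]] 17.252109346370073
```

```bash
python3 -m inch '[[0,0,0.002,0.031,-0.05,-0.3,1],[0,0,0,0,0,-0.3,1],[0,0,0,0,0,-0.2,1],[0,0,0,0,0,0,-1],[0,0,0,0,0,0,-1],[0,0,0,0,0,0,-1],[0,0,0,0,0,0,-1],[0,0,0,0,0,0,-1]]' 60
```

```text
clock: 3.25
eef_pos: [490.6, -175.3, 109.0]
tcp_rot: [0.001, 0.592, 0.806, 0.001]
force: [-3.2, 1.3, 9.1]
opening: 0.321
finger_force: 62.6
```

Run:
```python
from h import *
o=get_obs();Rc=R.from_quat(o["tcp_rot"],scalar_first=True);print(o["eef_pos"],o["opening"])
psi=np.radians(25.4);Rs=R.from_euler('z',psi)*R.from_euler('y',-np.radians(25))
M=Rs.as_matrix();y=M[:,0];z=-M[:,2];Rt=R.from_matrix(np.column_stack([np.cross(y,z),y,z]))
rv=(Rt*Rc.inv()).as_rotvec();print("turn",rv/2, np.degrees(np.linalg.norm(rv)))
S=np.array([612.9,106.8,102.1]);tgt=S+M[:,2]*(93+60);print(tgt,(tgt-o["eef_pos"])/150)
```

```text
[ 490.59827169 -175.31492835  108.95682288] 0.3207166521653837
turn [ 0.0795817  -0.20239726  0.06826474] 26.120334061742227
[554.48980334  79.06479947 240.76509142] [0.42594354 1.69586485 0.87872179]
```

```bash
python3 -m inch '[[0,0,0,0,0,0.2,-1],[0,0,0,0,0,0.3,-1],[0.016,-0.0405,0.0137,0.085,0.34,0.076,-1],[0.016,-0.0405,0.0137,0.085,0.34,0.076,-1],[0.016,-0.0405,0.0137,0.085,0.34,0.076,-1],[0.016,-0.0405,0.0137,0.085,0.34,0.076,-1],[0.016,-0.0405,0.0137,0.085,0.34,0.076,-1],[0,0,0,0,0,0,-1],[0,0,0,0,0,0,-1]]' 60
python3 - <<'E'
from h import *
c=cal("wrist");im=get_image("wrist");np.save("w2.npy",im);o=im.copy()
ob=get_obs();print(ob["eef_pos"],ob["tcp_rot"],ob["opening"],ob["force"])
Rs=R.from_euler('z',np.radians(25.4))*R.from_euler('y',-np.radians(25));S=np.array([612.9,106.8,102.1])
P=Rs.apply([[a*29/2,b*47/2,0] for a,b in((1,1),(1,-1),(-1,-1),(-1,1))])+S
cv2.polylines(o,[proj(P,c).round().astype(np.int32)],1,(255,0,0),1)
cv2.imwrite("pics/w2.png",cv2.resize(o,(800,600),interpolation=cv2.INTER_CUBIC)[:,:,::-1])
E
```

```text
clock: 4.38
eef_pos: [553.4, 79.5, 239.3]
tcp_rot: [0.115, 0.522, 0.826, 0.182]
force: [-0.6, -0.5, -2.8]
opening: 0.32
finger_force: 63.2
[553.60905747  78.85489661 239.16515956] [0.1148237  0.52201993 0.82529233 0.18221768] 0.32025695269399884 [-0.05167283  0.27866805 -3.14223267]
```

View pics/w2.png

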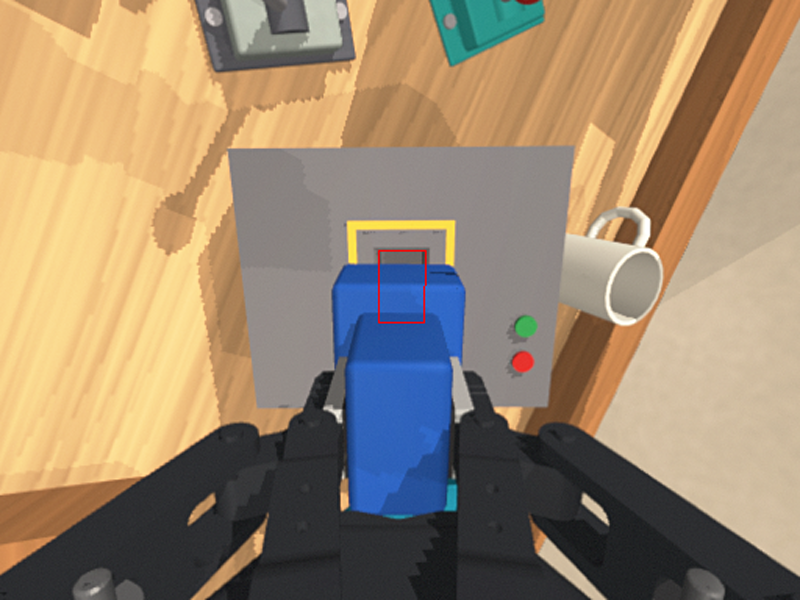

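The view shows the socket frame from (347,221) to (456,…). The predicted hole outline sits centred on it at column 402, and the module is held square at column 399. Next I quantify both offsets.

Run:
```python
from h import *
im=np.load("w2.npy");c=cal("wrist");ob=get_obs()
h=cv2.cvtColor(im,cv2.COLOR_RGB2HSV)
yel=((h[...,0]>20)&(h[...,0]<32)&(h[...,1]>180)&(h[...,2]>120));yel[:130]=0;yel[180:]=0;yel[:,:200]=0;yel[:,310:]=0
q=np.argwhere(yel);rows=[np.nonzero(yel[r])[0] for r in range(150,164)]
print("yellow top row",[np.nonzero(yel[:,k])[0][[0,-1]].tolist() for k in (235,250,270,280)],"L/R",[(r.min(),r.max()) for r in rows if len(r)][::4])
Rs=R.from_euler('z',np.radians(25.4))*R.from_euler('y',-np.radians(25));S=np.array([612.9,106.8,102.1])
fr=lambda a,b:proj(Rs.apply([[a*s,b*t,0] for s,t in((1,1),(-1,1))])+S,c)
print("pred frame +y corners outer",fr(32,42.6).round(1).tolist(),"-y",proj(Rs.apply([[32,-42.6,0],[-32,-42.6,0]])+S,c).round(1).tolist())
blue=bluemask(im,(190,150,130,190))>0
print("blue top row",[int(np.nonzero(blue[:,k])[0][0]) for k in (225,240,256,272,285)],"L/R",[(r,np.nonzero(blue[r])[0][[0,-1]].tolist()) for r in (175,180,190,200,215)])
Rt=R.from_quat(ob["tcp_rot"],scalar_first=True)
for d in(92,95):
    T=lambda P:proj(Rt.apply(np.array(P)*[1,1,-1]+[0,0,d])+ob["eef_pos"],c).round(1).tolist()
    print(d,"housing top far/near",T([[s*33,t*23,62] for s in(1,-1) for t in(1,-1)]),"bottom",T([[33,23,28],[33,-23,28],[-33,23,28],[-33,-23,28]]),"grip top",T([[s*24,t*14,104] for s in(1,-1) for t in(1,-1)]))
```

```text
Traceback (most recent call last):
IndexError: index 0 is out of bounds for axis 0 with size 0
```

Run:
```python
from h import *
im=np.load("w2.npy");c=cal("wrist");ob=get_obs()
h=cv2.cvtColor(im,cv2.COLOR_RGB2HSV);print(h[138:150,256].tolist())
yel=((h[...,0]>18)&(h[...,0]<35)&(h[...,1]>120));yel[:135]=0;yel[175:]=0;yel[:,:215]=0;yel[:,300:]=0
print("yellow top row",[np.nonzero(yel[:,k])[0][[0,-1]].tolist() for k in (235,250,270,280)],"L/R",[(r,np.nonzero(yel[r])[0][[0,-1]].tolist()) for r in (146,152,158,164)])
Rs=R.from_euler('z',np.radians(25.4))*R.from_euler('y',-np.radians(25));S=np.array([612.9,106.8,102.1])
print("pred frame outer +y",proj(Rs.apply([[32,42.6,0],[-32,42.6,0]])+S,c).round(1).tolist(),"-y",proj(Rs.apply([[32,-42.6,0],[-32,-42.6,0]])+S,c).round(1).tolist())
blue=bluemask(im,(190,150,130,190))>0
print("blue top row",[int(np.nonzero(blue[:,k])[0][0]) for k in (225,240,256,272,285)],"L/R",[(r,np.nonzero(blue[r])[0][[0,-1]].tolist()) for r in (175,180,190,200,215)])
Rt=R.from_quat(ob["tcp_rot"],scalar_first=True)
for d in(92,95):
    T=lambda P:proj(Rt.apply(np.array(P)*[1,1,-1]+[0,0,d])+ob["eef_pos"],c).round(1).tolist()
    print(d,"housing top",T([[s*33,t*23,62] for s in(1,-1) for t in(1,-1)]),"bottom",T([[s*33,t*23,28] for s in(1,-1) for t in(1,-1)]),"grip top",T([[s*24,t*14,104] for s in(1,-1) for t in(1,-1)]))
```

```text
[[4, 14, 146], [161, 14, 144], [0, 19, 151], [22, 153, 244], [25, 180, 254], [26, 176, 252], [26, 179, 251], [26, 181, 255], [22, 150, 240], [14, 48, 165], [165, 8, 123], [0, 14, 129]]
yellow top row [[141, 146], [141, 146], [141, 146], [141, 146]] L/R [(146, [222, 290]), (152, [222, 290]), (158, [223, 290]), (164, [223, 290])]
pred frame outer +y [[290.9, 139.5], [223.1, 139.6]] -y [[287.9, 222.8], [225.9, 222.8]]
blue top row [170, 169, 169, 169, 170] L/R [(175, [218, 291]), (180, [215, 294]), (190, [213, 297]), (200, [213, 296]), (215, [214, 295])]
92 housing top [[297.9, 184.6], [213.0, 184.7], [293.2, 288.8], [217.7, 288.9]] bottom [[290.3, 170.4], [220.3, 170.4], [287.1, 259.3], [223.6, 259.3]] grip top [[290.0, 234.1], [221.5, 234.2], [286.3, 329.8], [225.1, 329.8]]
95 housing top [[297.1, 183.1], [213.8, 183.2], [292.6, 285.8], [218.3, 285.8]] bottom [[289.8, 169.3], [220.8, 169.4], [286.6, 257.1], [224.0, 257.2]] grip top [[289.1, 230.9], [222.3, 231.0], [285.6, 324.9], [225.7, 324.9]]
```

Run:
```python
from h import *
ob=get_obs();Rs=R.from_euler('z',np.radians(25.4))*R.from_euler('y',-np.radians(25));M=Rs.as_matrix();S=np.array([612.9,106.8,102.1])
Rt=R.from_quat(ob["tcp_rot"],scalar_first=True)
y=M[:,0];z=-M[:,2];Rg=R.from_matrix(np.column_stack([np.cross(y,z),y,z]))
print("rot err",(Rg*Rt.inv()).as_rotvec()/2)
loc=Rs.inv().apply(ob["eef_pos"]-S);print("local",loc)
lat=Rs.apply([-.35-loc[0],-1.0-loc[1],0]);print("lat",lat/150)
print("gap",loc[2]-94,"per10mm",-M[:,2]*10/150)
```

```text
rot err [ 0.00014268 -0.00113587  0.00017318]
local [ -1.47882605   0.18817019 151.92425843]
lat [ 0.00955878 -0.00422992  0.00318042]
gap 57.92425843449834 per10mm [ 0.02545107  0.01208505 -0.06042052]
```

```bash
python3 -m inch '[[0,0,0,0.0095,-0.0042,0.0032,-1],[0,0,0,0.051,0.024,-0.121,-1],[0,0,0,0.051,0.024,-0.121,-1],[0,0,0,0.0255,0.0121,-0.0604,-1],[0,0,0,0.0127,0.006,-0.0302,-1],[0,0,0,0.0127,0.006,-0.0302,-1],[0,0,0,0,0,0,-1]]' 90
cat > st.py <<'E'
from h import *
import sys
if len(sys.argv)>1:
    im=get_image(sys.argv[1]);cv2.imwrite("pics/%s.png"%sys.argv[2],cv2.resize(im,(800,600),interpolation=cv2.INTER_CUBIC)[:,:,::-1]);np.save(sys.argv[2]+".npy",im)
ob=get_obs();Rs=R.from_euler('z',np.radians(25.4))*R.from_euler('y',-np.radians(25));S=np.array([612.9,106.8,102.1])
l=Rs.inv().apply(ob["eef_pos"]-S);print("local",l.round(1),"gap",(l[2]-94).round(1),"F loc",Rs.inv().apply(ob["force"]).round(1),"M",ob["moment"].round(2),ob["clock"],"open",ob["opening"])
E
python3 st.py
```

```text
clock: 5.3
eef_pos: [578.4, 90.2, 185.3]
tcp_rot: [0.115, 0.521, 0.826, 0.183]
force: [-0.2, -1.0, -3.8]
opening: 0.315
finger_force: 92.7
local [ 0.5 -0.2 91.6] gap -2.4 F loc [-2.2 -0.8 -3.2] M [-0.37  0.68 -0.02] 5.3 open 0.3148089283784419
```

```bash
python3 -m inch '[[0,0,0,0.0127,0.006,-0.0302,-1],[0,0,0,0.0127,0.006,-0.0302,-1],[0,0,0,0,0,0,-1]]'; python3 st.py wrist w3
```

```text
clock: 5.68
eef_pos: [582.9, 88.6, 180.1]
tcp_rot: [0.116, 0.523, 0.824, 0.184]
force: [-26.8, -15.0, 42.4]
opening: 0.313
finger_force: 127.0
local [ 1.4 -3.5 85.5] gap -8.5 F loc [-9.7 -3.3 49.6] M [-0.93  3.02  0.45] 5.725 open 0.317779698871608
```

View pics/w3.png

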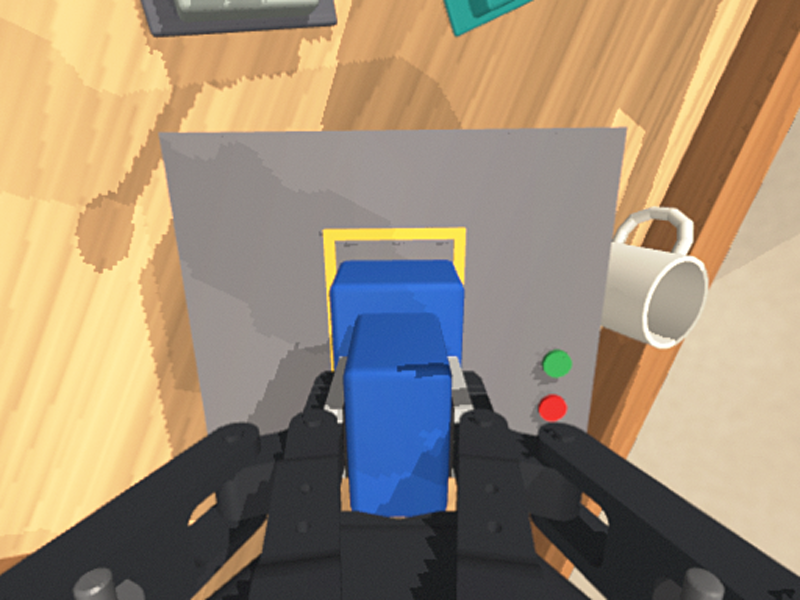

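Blocked at about 8 mm: 50 N along the normal. The frame is centred at column 394.5 and the module at 398, so the tool is slightly too far in +x. I'll back off and measure again from close by.

```bash
python3 -m inch '[[0,0,0,-0.0127,-0.006,0.0302,-1],[0,0,0,-0.0127,-0.006,0.0302,-1],[0,0,0,-0.0127,-0.006,0.0302,-1],[0,0,0,0,0,0,-1],[0,0,0,0,0,0,-1]]'
python3 st.py wrist w4
cat > fit.py <<'E'
from h import *
import sys
im=np.load(sys.argv[1]+".npy");c=cal("wrist")
Rs=R.from_euler('z',np.radians(25.4))*R.from_euler('y',-np.radians(25));S=np.array([612.9,106.8,102.1])
P=np.mean([get_obs()["eef_pos"] for _ in range(5)],0);Rt=R.from_quat(get_obs()["tcp_rot"],scalar_first=True)
g=im.astype(float)
yel=g[...,0]-g[...,2]; blu=g[...,2]-g[...,0]
def edge(sig,thr):  # first crossing subpixel
    i=np.nonzero((sig[1:]>thr)&(sig[:-1]<=thr))[0][0];return i+(thr-sig[i])/(sig[i+1]-sig[i])
fx=proj(Rs.apply([[s*32,42.6,0] for s in(1,-1)])+S,c)
print("pred frame",fx.round(1).tolist())
r0=int(fx[0,1])
for r in (r0+9,r0+13):
    s=yel[r,190:330].copy();L=190+edge(s,90);Rr=329-edge(s[::-1],90)
    t=(r-fx[0,1]);print("row",r,"frame L,R",round(L,2),round(Rr,2),"ctr",round((L+Rr)/2,2))
q=proj(Rs.apply([[0,42.6,0],[0,30,0],[0,-42.6,0]])+S,c);print("pred ctr col",q.round(2).tolist())
print("frame top",[round(r0-12+edge(yel[r0-12:r0+12,k],90),2) for k in(235,256,275)])
T=lambda Q,d=94:proj(Rt.apply(np.array(Q)*[1,1,-1]+[0,0,d])+P,c).round(2).tolist()
print("pred housing bottom +y",T([[33,23,28],[33,-23,28]]),"top",T([[33,23,62],[33,-23,62]]))
for r in(190,200,210):
    s=blu[r,150:360];L=150+edge(s,30);Rr=359-edge(s[::-1],30);print(r,"housing",round(L,2),round(Rr,2),round((L+Rr)/2,2))
print("blue top",[round(155+edge(blu[155:200,k],30),2) for k in(240,256,270)])
E
python3 fit.py w4
```

```text
clock: 6.35
eef_pos: [576.4, 89.6, 189.5]
tcp_rot: [0.115, 0.521, 0.826, 0.183]
force: [0.2, -0.2, -3.1]
opening: 0.317
finger_force: 116.7
local [ 0.3  0.1 96.3] gap 2.3 F loc [-1.1  0.2 -2.7] M [-0.3   0.63 -0.04] 6.4 open 0.3181019564977509
pred frame [[297.4, 148.6], [212.7, 148.5]]
row 157 frame L,R 211.25 297.42 ctr 254.34
row 161 frame L,R 211.49 297.2 ctr 254.35
pred ctr col [[255.06, 148.54], [255.05, 164.91], [254.98, 249.42]]
frame top [np.float64(148.64), np.float64(148.6), np.float64(148.51)]
pred housing bottom +y [[290.01, 169.7], [220.66, 169.74]] top [[297.42, 183.66], [213.54, 183.71]]
190 housing 210.7 296.94 253.82
200 housing 211.19 296.62 253.91
210 housing 211.85 295.97 253.91
blue top [np.float64(166.19), np.float64(166.19), np.float64(165.78)]
```

Run:
```python
from h import *
for n in("w2","w4"):
    g=np.load(n+".npy").astype(int).sum(2)
    for k in(245,262):
        s=g[160:335,k];d=np.diff(s);print(n,k,[(160+i,int(d[i])) for i in range(len(d)) if abs(d[i])>25])
```

```text
w2 245 [(160, 34), (168, -45), (180, 29), (181, 32), (199, -63), (232, 34), (322, -30), (330, -83)]
w2 262 [(180, 28), (181, 34), (199, -34), (298, -41), (299, -42), (328, 39), (330, -143), (331, -26)]
w4 245 [(165, -27), (166, -74), (167, -35), (180, 37), (181, 33), (199, -35), (324, -31), (325, -41), (328, -26), (329, -62), (330, -54)]
w4 262 [(165, -53), (166, -86), (167, -30), (180, 31), (181, 40), (199, -37), (235, 32), (302, -37), (329, -26), (330, -77)]
```

Run:
```python
from h import *
a=np.load("w2.npy");b=np.load("w4.npy")
f=lambda a:cv2.resize(a[150:340,190:325],(400,563),interpolation=cv2.INTER_CUBIC)
cv2.imwrite("pics/cmp.png",np.hstack([f(a),f(b)])[:,:,::-1])
```

```text
(no output)
```

View pics/cmp.png

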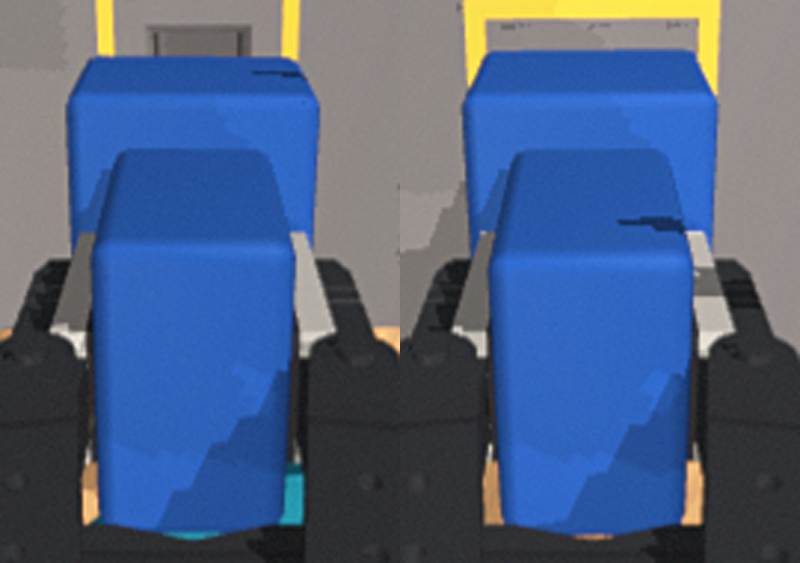

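```bash
cat > tilt.py <<'E'
from h import *
# camera pose rel. to tool is fixed: use current calibration + pose
c=cal("wrist");ob=get_obs();P=ob["eef_pos"];Rt=R.from_quat(ob["tcp_rot"],scalar_first=True)
F=np.array([[33,0,28],[33,0,62],[24,0,62],[24,0,104],[-24,0,104.]])
def rows(p):
    d,ty,th=p;Q=(F-[0,0,83])*[1,1,-1]  # tool frame axes: x ~ +socket y, z down; grasp pt at z=83
    Q=R.from_euler('y',th).apply(Q)+[ty,0,d-83];return proj(Rt.apply(Q)+P,c)[:,1]
def sol(m,free=3):
    f=lambda p:(rows(p if free==3 else [p[0],p[1],0])-m)
    r=least_squares(f,[94,0,0][:free]);return r.x.round(3),f(r.x).round(1)
if __name__=="__main__":
    print("tool x in socket frame",(R.from_euler('z',np.radians(25.4))*R.from_euler('y',-np.radians(25))).inv().apply(Rt.apply([1,0,0])).round(2))
    for m in([169,181.5,199.8,232,330.5],[166.2,181.5,199.8,235.5,330]):print(sol(np.array(m)),sol(np.array(m),2))
E
python3 tilt.py
```

```text
tool x in socket frame [-0.  1.  0.]
(array([ 8.9458e+01,  1.9640e+00, -8.0000e-03]), array([-0.1,  1.1, -1.1, -0.1,  0.1])) (array([89.748,  1.816]), array([-0.5,  1.1, -1.2,  0.5, -0.1]))
(array([9.0307e+01, 1.3470e+00, 3.5000e-02]), array([ 0.3,  0.9, -1.5,  0.1,  0.1])) (array([89.118,  1.948]), array([ 2.3,  1.2, -1.1, -2.6,  1.2]))
```

The fit shows the module sitting about 1.5 mm in +y of the jaw centre, and it has now tipped 0.04 rad in the grip (the foot went +y). The edge rows are 166/181/200/235. I'll compensate with a tool tilt and a -y shift, then measure again.

```bash
python3 - <<'E'
from h import *
M=(R.from_euler('z',np.radians(25.4))*R.from_euler('y',-np.radians(25))).as_matrix();print("y -2mm:",M[:,1]*-2/150,"x 1mm",M[:,0]/150)
E
python3 -m inch '[[-0.0164,-0.0078,-0.0085,0.005,-0.012,0,-1],[0,0,0,0,0,0,-1],[0,0,0,0,0,0,-1]]' 120
python3 st.py wrist w5; python3 fit.py w5;  python3 - <<'E'
from h import *
g=np.load("w5.npy").astype(int).sum(2)
for k in(245,262):
    d=np.diff(g[160:335,k]);print(k,[(160+i,int(d[i])) for i in range(len(d)) if abs(d[i])>25])
E
```

```text
y -2mm: [ 5.71913511e-03 -1.20444706e-02 -1.85037171e-19] x 1mm [0.005458   0.00259165 0.00281746]
clock: 6.78
eef_pos: [577.1, 87.8, 189.7]
tcp_rot: [0.131, 0.525, 0.823, 0.172]
force: [-0.8, -0.3, -2.7]
opening: 0.316
finger_force: 146.0
local [ 0.3 -2.  96.5] gap 2.5 F loc [-1.3 -1.3 -3. ] M [-0.31  0.76 -0.01] 6.825 open 0.31100949821501644
pred frame [[297.9, 140.9], [212.0, 140.9]]
row 149 frame L,R 210.55 298.15 ctr 254.35
row 153 frame L,R 210.79 297.73 ctr 254.26
pred ctr col [[254.95, 140.91], [254.95, 157.53], [254.92, 242.0]]
frame top [np.float64(141.51), np.float64(141.31), np.float64(141.29)]
pred housing bottom +y [[289.92, 169.7], [220.58, 169.74]] top [[297.31, 183.66], [213.45, 183.71]]
190 housing 210.71 296.95 253.83
200 housing 211.2 296.61 253.9
210 housing 211.78 295.97 253.88
blue top [np.float64(166.12), np.float64(166.13), np.float64(165.73)]
245 [(162, -58), (163, -71), (180, 33), (181, 38), (199, -43), (235, 29), (236, 28), (319, -32), (320, -34), (328, -26), (329, -53), (330, -60)]
262 [(162, -56), (163, -69), (180, 27), (181, 30), (199, -52), (223, -97), (224, -35), (225, 112), (226, 26), (235, 32), (300, -39), (329, -43), (330, -80)]
```

```bash
python3 -m inch '[[0,0,0,0.0127,0.006,-0.0302,-1],[0,0,0,0.0127,0.006,-0.0302,-1],[0,0,0,0,0,0,-1],[0,0,0,0.0076,0.0036,-0.018,-1],[0,0,0,0,0,0,-1]]'; python3 st.py
```

```text
clock: 7.45
eef_pos: [582.1, 89.9, 177.8]
tcp_rot: [0.131, 0.525, 0.823, 0.172]
force: [-0.2, 0.2, -3.7]
opening: 0.312
finger_force: 146.0
local [ 0.2 -2.  83.4] gap -10.6 F loc [-1.6  0.2 -3.3] M [-0.29  0.77  0.03] 7.45 open 0.31230536382087126
```

```bash
python3 -m inch '[[0,0,0,0.0127,0.006,-0.0302,-1],[0,0,0,0.0127,0.006,-0.0302,-1],[0,0,0,0,0,0,-1]]'; python3 st.py
```

```text
clock: 7.82
eef_pos: [585.8, 91.8, 168.4]
tcp_rot: [0.131, 0.525, 0.823, 0.172]
force: [-0.7, 0.7, -2.6]
opening: 0.315
finger_force: 146.0
local [-0.  -1.9 73.1] gap -20.9 F loc [-1.4  1.  -2.3] M [-0.28  0.74  0.01] 7.825 open 0.3145526762164591
```

```bash
python3 -m inch '[[0,0,0,0.0127,0.006,-0.0302,-1],[0,0,0,0.0076,0.0036,-0.0181,-1],[0,0,0,0.005,0.0024,-0.012,-1],[0,0,0,0,0,0,-1]]'; python3 st.py
```

```text
clock: 8.32
eef_pos: [589.7, 93.5, 159.7]
tcp_rot: [0.131, 0.525, 0.823, 0.172]
force: [0.5, 0.8, -2.6]
opening: 0.316
finger_force: 146.0
local [ 0.2 -2.1 63.5] gap -30.5 F loc [-0.4  0.5 -2.7] M [-0.26  0.75 -0.01] 8.325 open 0.31602005425898977
```

Still free. I'll push on in small steps until it seats.

```bash
python3 -m inch '[[0,0,0,0.005,0.0024,-0.012,-1],[0,0,0,0.005,0.0024,-0.012,-1],[0,0,0,0,0,0,-1]]'; python3 st.py
```

```text
clock: 8.7
eef_pos: [591.3, 94.3, 156.4]
tcp_rot: [0.131, 0.525, 0.823, 0.172]
force: [-0.2, 0.2, -2.8]
opening: 0.314
finger_force: 146.0
local [ 0.4 -2.1 59.7] gap -34.3 F loc [-1.3  0.3 -2.5] M [-0.2   0.71 -0.02] 8.7 open 0.3136941024830644
```

```bash
python3 -m inch '[[0,0,0,0.005,0.0024,-0.012,-1],[0,0,0,0,0,0,-1],[0,0,0,0.005,0.0024,-0.012,-1],[0,0,0,0,0,0,-1]]'; python3 st.py wrist w6
```

```text
clock: 9.2
eef_pos: [591.4, 94.1, 156.0]
tcp_rot: [0.131, 0.525, 0.823, 0.174]
force: [-35.2, -9.0, 46.9]
opening: 0.312
finger_force: 157.0
local [ 0.2 -2.2 59.3] gap -34.7 F loc [-11.6   7.5  57.4] M [-0.12  2.8   0.63] 9.25 open 0.317764692931435
```

View pics/w6.png

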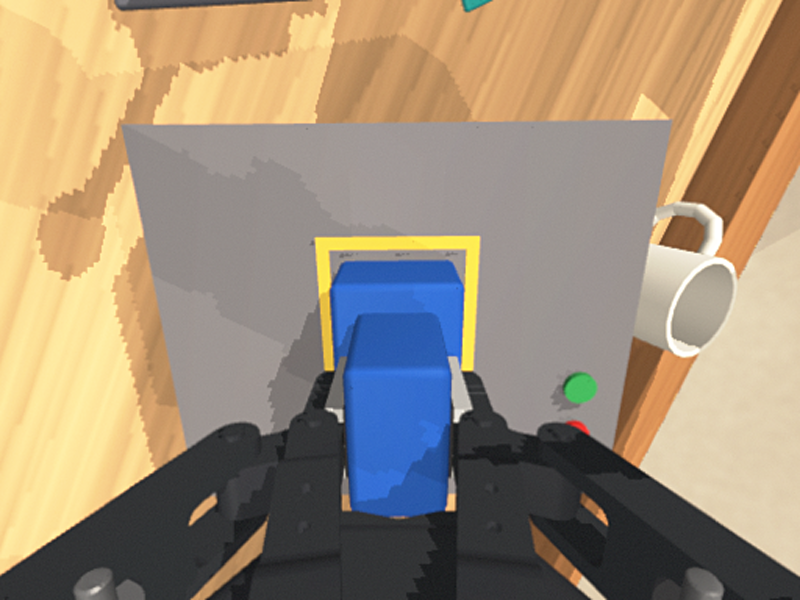

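It stopped hard at full depth with 57 N, and the housing sits against the frame at (397,262). Next: relieve, open and back off along the normal.

```bash
python3 -m inch '[[0,0,0,-0.01,-0.0048,0.024,-1],[0,0,0,0,0,0,1],[0,0,0,0,0,0,1],[0,0,0,0,0,0,1],[0,0,0,0,0,0,1],[0,0,0,-0.051,-0.024,0.121,1],[0,0,0,-0.1,-0.048,0.24,1],[0,0,0,-0.1,-0.048,0.24,-1],[0,0,0,0,0,0,-1],[0,0,0,0,0,0,-1],[0,0,0,0,0,0,-1]]' 60; python3 st.py wrist w7
python3 - <<'E'
from h import *
# silhouette of the module at home, seen by scene + wrist; compare with depth offsets
Rs=R.from_euler('z',np.radians(25.4))*R.from_euler('y',-np.radians(25))
S=np.array([612.9,106.8,102.1])+Rs.apply([-.5,-.8,0])
cs=cal("scene");im=get_image("scene");np.save("s2.npy",im)
cv2.imwrite("pics/s2.png",cv2.resize(im[150:290,215:350],(579,600),interpolation=cv2.INTER_CUBIC)[:,:,::-1])
cw=cal("wrist");iw=np.load("w7.npy")
def mask(k,c,tilt):
    m=np.zeros((768,1024),np.uint8)
    for b in PARTS:
        P=(Rs*R.from_euler('x',tilt)).apply(b+[0,0,-28+k])+S
        cv2.fillConvexPoly(m,cv2.convexHull(((proj(P,c)+.5)*2-.5).astype(np.float32)).round().astype(np.int32),1)
    return cv2.resize(m.astype(np.float32),(512,384),interpolation=cv2.INTER_AREA)
for n,c,i,roi in(("scene",cs,im,(225,160,110,110)),("wrist",cw,iw,(150,100,220,250))):
    q=bluemask(i,roi);print(n,q.sum(),[(k,float(((mask(k,c,0)-q)**2).sum().round())) for k in range(-6,16,2)])
E
```

```text
clock: 10.62
eef_pos: [553.2, 76.4, 245.2]
tcp_rot: [0.131, 0.525, 0.823, 0.171]
force: [0.9, -0.4, -0.4]
opening: 0.141
finger_force: 0.0
local [ -0.2  -2.  158. ] gap 64.0 F loc [-0.6  0.2  0. ] M [-0.2   0.46  0.02] 10.675 open 0.05418521754862595
scene 711.0 [(-6, 154.0), (-4, 122.0), (-2, 104.0), (0, 114.0), (2, 109.0), (4, 110.0), (6, 137.0), (8, 163.0), (10, 189.0), (12, 216.0), (14, 258.0)]
wrist 4196.0 [(-6, 280.0), (-4, 228.0), (-2, 263.0), (0, 320.0), (2, 391.0), (4, 466.0), (6, 574.0), (8, 658.0), (10, 810.0), (12, 941.0), (14, 1032.0)]
```

View pics/s2.png

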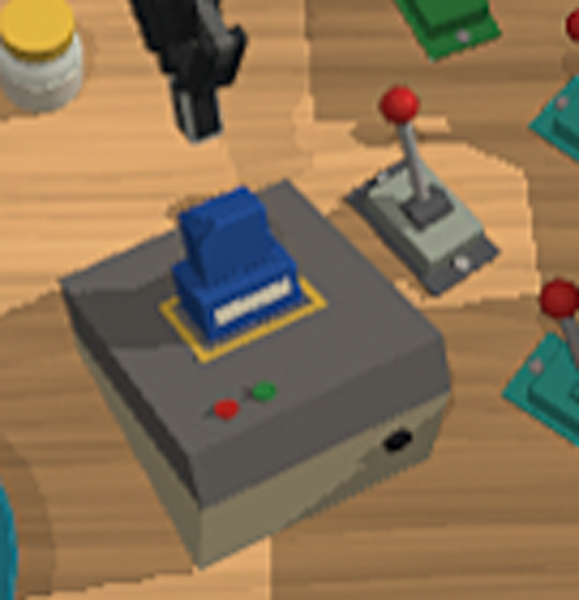

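The scene view shows the module seated inside the yellow frame at (240,265), and the silhouette fits full depth. I'll do one confirming press with the closed fingertips on its top.

```bash
python3 -m inch '[[0,0,0,0.102,0.048,-0.242,-1],[0,0,0,0.0305,0.0145,-0.0725,-1],[0,0,0,0,0,0,-1],[0,0,0,0.0076,0.0036,-0.0181,-1],[0,0,0,0.005,0.0024,-0.012,-1],[0,0,0,0,0,0,-1]]'; python3 st.py
```

```text
clock: 11.48
eef_pos: [575.4, 86.6, 195.1]
tcp_rot: [0.132, 0.525, 0.823, 0.172]
force: [-0.1, 1.3, 0.4]
opening: 0.002
finger_force: 0.0
local [  0.7  -2.2 102.3] gap 8.3 F loc [0.6 1.2 0.1] M [-0.13  0.45  0.03] 11.475 open 0.0019288197823069332
```

```bash
python3 -m inch '[[0,0,0,0.005,0.0024,-0.012,-1],[0,0,0,0,0,0,-1],[0,0,0,0.005,0.0024,-0.012,-1],[0,0,0,0,0,0,-1]]'; python3 st.py
```

```text
clock: 11.98
eef_pos: [576.0, 86.6, 194.5]
tcp_rot: [0.131, 0.526, 0.822, 0.174]
force: [-31.5, -6.8, 45.2]
opening: 0.0
finger_force: 27.2
local [  1.   -2.4 101.4] gap 7.4 F loc [-9.3  7.4 54.2] M [-0.    2.88  0.48] 11.975 open 0.00041325405327165466
```

Contact is at the expected height (101.4 against 101), so the module is fully home. Now the switch.

```bash
python3 -m inch '[[0,0,0,-0.051,-0.024,0.121,-1],[0,0,0,-0.1,-0.048,0.24,-1],[0,0,0,0,0,0.1,-1],[0,0,0,0,0,0,-1]]'
python3 - <<'E'
from h import *
o=get_obs();Rc=R.from_quat(o["tcp_rot"],scalar_first=True)
a=np.radians(33.5);y=np.array([np.cos(a),np.sin(a),0]);z=np.array([0,0,-1.]);Rt=R.from_matrix(np.column_stack([np.cross(y,z),y,z]))
rv=(Rt*Rc.inv()).as_rotvec();print(o["eef_pos"],"turn",rv/2,np.degrees(np.linalg.norm(rv)))
b=np.array([465.4,217.5,0])-55*y;print("start",b,(b+[0,0,180]-o["eef_pos"])/150)
# switch block check: project on top image the block axis points & tip arc end
c=cal("top");print(proj([[501,241,24],[465,217.5,103],[537,265,103]],c)/.64)
E
```

```text
clock: 12.48
eef_pos: [554.9, 76.8, 261.9]
tcp_rot: [0.132, 0.525, 0.823, 0.174]
force: [0.4, -0.5, -0.1]
opening: -0.001
finger_force: 0.0
[554.87812942  76.80963708 261.91057624] turn [-0.09127684  0.2005242   0.07333343] 26.608744249342315
start [419.53627979 187.14346581   0.        ] [-0.902279    0.73555886 -0.54607051]
[[299.94420619 316.52637003]
 [304.21461678 332.35762942]
 [278.42690255 290.8170334 ]]
```

```bash
python3 -m inch '[[-0.0228,0.0501,0.0183,-0.2256,0.184,0,-1],[-0.0228,0.0501,0.0183,-0.2256,0.184,-0.1,-1],[-0.0228,0.0501,0.0183,-0.2256,0.184,-0.1,-1],[-0.0228,0.0501,0.0183,-0.2256,0.184,-0.2,-1],[0,0,0,0,0,-0.3,-1],[0,0,0,0,0,-0.34,-1],[0,0,0,0,0,0,-1]]'; python3 st.py wrist w8
```

```text
clock: 13.35
eef_pos: [416.0, 185.1, 101.0]
tcp_rot: [-0.003, 0.474, 0.881, -0.006]
force: [-0.5, -0.0, 0.7]
opening: 0.0
finger_force: 0.0
local [-128.6  155.1   61.1] gap -32.9 F loc [0.7 0.5 1.1] M [ 0.03 -0.03  0.02] 13.4 open -0.0016403703668015155
```

View pics/w8.png

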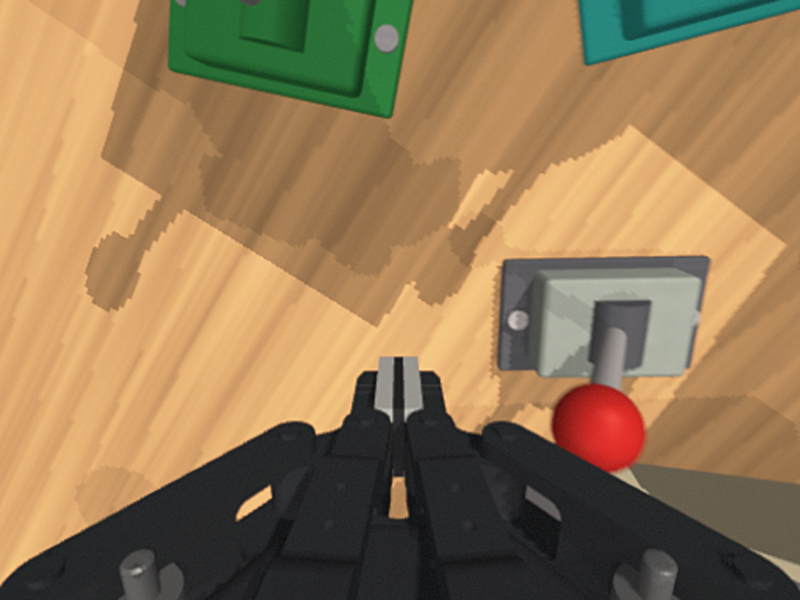

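The lever ball at (600,428) is straight ahead of the closed fingers at (398,410). I push along the block's x.

```bash
python3 -m inch '[[0,0,0,0.167,0.11,0,-1],[0,0,0,0.139,0.092,0.02,-1],[0,0,0,0.139,0.092,0.01,-1],[0,0,0,0.111,0.074,-0.01,-1],[0,0,0,0.056,0.037,-0.01,-1],[0,0,0,0,0,0,-1]]'
cat > ball.py <<'E'
from h import *
for n in("scene","top"):
    im=get_image(n);h=cv2.cvtColor(im,cv2.COLOR_RGB2HSV);m=((((h[...,0]<8)|(h[...,0]>172))&(h[...,1]>170))*1).astype(np.uint8)
    q=proj([[465.4,217.5,103],[501,241,114],[520,254,110],[537,265,103]],cal(n));k,l,s,ce=cv2.connectedComponentsWithStats(m)
    print(n,q.round(1).tolist(),[(ce[i].round(1).tolist(),int(s[i,4])) for i in range(1,k) if s[i,4]>8 and np.linalg.norm(ce[i]-q[1])<50])
print(get_obs()["eef_pos"],get_obs()["force"])
E
python3 ball.py
```

```text
clock: 14.15
eef_pos: [511.4, 248.0, 107.0]
tcp_rot: [-0.0, 0.474, 0.881, -0.001]
force: [-0.2, -0.6, -0.3]
opening: -0.001
finger_force: 0.0
scene [[307.6, 173.9], [317.6, 182.2], [322.7, 188.7], [327.0, 195.2]] [([351.0, 155.4], 58), ([326.9, 194.9], 53), ([345.0, 219.3], 66)]
top [[194.7, 212.6], [185.7, 198.9], [181.4, 192.0], [178.2, 186.1]] []
[510.43567201 247.18657549 106.44613659] [-0.35994994 -0.59635162  0.62930874]
```

The ball is at the predicted "on" position. I'll nudge to the stop to make sure, then retract.

```bash
python3 -m inch '[[0,0,0,0.028,0.0185,0,-1],[0,0,0,0,0,0,-1],[0,0,0,0.014,0.009,0,-1],[0,0,0,0,0,0,-1]]'; python3 ball.py
```

```text
clock: 14.75
eef_pos: [514.3, 249.8, 105.2]
tcp_rot: [-0.003, 0.474, 0.881, -0.004]
force: [-8.8, -6.6, 7.3]
opening: 0.001
finger_force: 5.4
scene [[307.6, 173.9], [317.6, 182.2], [322.7, 188.7], [327.0, 195.2]] [([351.1, 155.4], 57), ([326.9, 195.8], 49), ([344.9, 219.2], 67)]
top [[194.7, 212.6], [185.7, 198.9], [181.4, 192.0], [178.2, 186.1]] []
[514.30976823 249.75919279 105.22177844] [-8.1243802  -4.76640597  7.59184423]
```

```bash
python3 -m inch '[[0,0,0,-0.167,-0.11,0,-1],[0,0,0,-0.25,-0.165,0,-1],[0,0,0,0,0,0.4,-1],[0,0,0,0,0,0.4,-1],[0,0,0,0,0,0,-1]]'; python3 ball.py
python3 - <<'E'
from h import *
a=get_image("scene");b=get_image("top")
f=lambda i:cv2.resize(i,(400,300),interpolation=cv2.INTER_AREA)
top=np.hstack([f(a),f(b)]);z=np.hstack([cv2.resize(a[160:280,215:375],(400,300)),cv2.resize(b[100:220,160:320],(400,300))])
cv2.imwrite("pics/end.png",np.vstack([top,z])[:,:,::-1])
E
```

```text
clock: 15.48
eef_pos: [457.4, 212.0, 230.5]
tcp_rot: [0.002, 0.474, 0.881, 0.003]
force: [0.5, 0.0, -0.2]
opening: -0.005
finger_force: 0.0
scene [[307.6, 173.9], [317.6, 182.2], [322.7, 188.7], [327.0, 195.2]] [([351.0, 155.4], 58), ([327.3, 195.1], 62), ([344.9, 219.2], 67)]
top [[194.7, 212.6], [185.7, 198.9], [181.4, 192.0], [178.2, 186.1]] [([165.8, 157.8], 27), ([180.5, 185.0], 12)]
[454.64777128 210.91100826 226.34373958] [-0.68528747 -0.53094742 -0.94747457]
```

View pics/end.png

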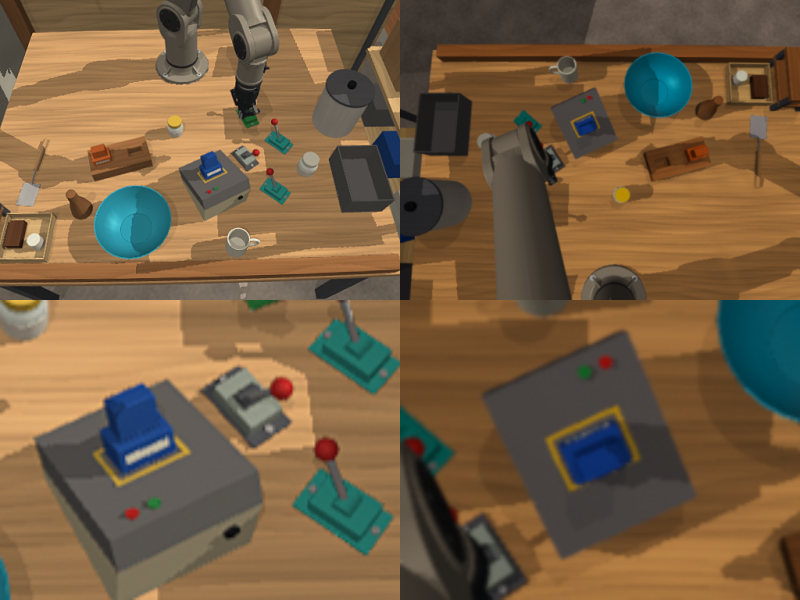

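The final views show the module seated in the frame at (140,430), the lever over to the far side with its ball at (282,388), and everything else undisturbed. The robot touches nothing, so I'm handing in.

```bash
python3 -c "
from cell import *
print(job_done())"
```

```text
the job is handed in; nothing more can be done
None
```

The blue module is plugged fully home in the desk's socket, the grey block's red lever is thrown over to "on", and the job was handed in at about 15.5 s with the other items undisturbed.

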